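# Clear the jammed ball feeder and load the next ball

### The job

The ball feeder has jammed: two of the brass balls are wedged side by side in the opening, so nothing reaches the stop. From the trough side, push either one of those two right back up the slope until you feel its row close up firm against the fence behind - lean on it with about 10 N, never 15 - keep it there so that its neighbour can roll past, then draw out and let all four run down into the trough, repeating the push if they wedge again. Then take the ball lying at the stop and seat it in the holding cup, leaving the other three in the trough and the things around undisturbed.

Things in the scene. Friction and masses are not known exactly. Their poses are not given: they have to be found in the camera images.
- feeder: Sheet-steel ball feeder, bolted down: a hopper (99 mm wide inside) sloping 10 degrees down through a 19 mm long taper into a trough (80 mm wide inside) with a vee stop. Origin on the bench under the trough; z up, x level and uphill, y across. Floor 50 mm up at x = 0. Walls 4 mm thick, 30 mm high; along the trough they end at x = -63 mm, below that the floor is 56 mm wide and open at the sides
- feeder_mouth (a point): on the floor, middle of the low end of the opening (feeder x = 85, z = 65 mm): here the 80 mm trough begins to widen uphill to the hopper. A ball 48 mm wide can roll past a pusher up to about 28 mm wide that stands at one side wall of the trough here
- feeder_stop (a point): where the centre of a ball lies when it rests in the rubber vee stop at the trough's low end (feeder x = -95, z = 58 mm), 24 mm above the floor; there it can be gripped across the trough (along feeder y)
- ball_1_center (a point): centre of a hollow brass ball, 48 mm across, 0.08 to 0.17 kg (all four alike). At the start ball_1 and ball_2 are wedged side by side at feeder x = 102, y = 24 and -24 mm. Either may be pushed back; its row rolls uphill at 1 to 5 N and after 16 to 44 mm (differs, not measured) comes up firm on the fence's rubber face, which gives 1 mm per 5 N. Short nudges wedge again
- ball_2_center (a point): centre of the second wedged ball, at feeder y = -24 mm at the start; as ball_1_center
- ball_3_center (a point): centre of the ball right behind (uphill of) ball_1 in the hopper
- ball_4_center (a point): centre of the ball right behind (uphill of) ball_2 in the hopper
- cup_seat (a point): where the centre of a ball lies, 75 mm above the bench, when seated in the holding cup: an upright white plastic tube, 42 mm outside and 34 mm inside, rim 58 mm above the bench (17 mm below this point), on a bolted-down dark steel foot 84 mm across. The ball rests on the rim by its own weight
- flap_wheel: brown flap wheel lying flat, 100 mm across, 28 mm high; a bystander on the bench, origin under its middle
- felt_wheel: off-white felt wheel lying flat, 64 mm across, 22 mm high; a bystander on the bench, origin under its middle
- compound_bar: bar of red-brown polishing compound, 95 x 38 x 34 mm; a bystander on the bench, origin under its middle
- brush: flat wooden brush, about 190 mm long, lying; a bystander on the bench
- tub: white open tub, 84 mm across, 75 mm high; a bystander on the bench, origin under its middle
- wrench: steel spanner, 160 mm, lying; a bystander on the bench
- oil: small white bottle with black cap, 48 mm across, 115 mm high; a bystander on the bench, origin under its middle
Things that resemble listed ones, but are neither listed nor needed, are in the scene too. What is shaped like the part that bears ball_1_center but pink or red is not meant.

How it is judged:
By the outcome, as a careful person would: the job done as asked, in the order asked, and still so for the second after the job is handed in, with the robot touching nothing.
It also fails if it takes over 59 s, if anything falls off the work surface, if the arm or the gripper's body presses on something with over 40 N, if the wrist force passes 120 N, or if a joint passes its speed limit or range.

### The arm

A 7-joint arm with a two-finger parallel gripper is mounted at the origin on the work surface. World frame = base frame: x ahead of the robot, y to its left, z up, the work surface at z = 0. Lengths are in mm, angles in rad, forces in N, time in s.
With the tool pointing down it reaches from about 400 to 875 mm from the base axis. Payload 4.4 kg.
Tool frame: the origin (TCP) lies midway between the tips of the shut fingers; the grasp point (between the pads) lies env.tcp_to_grasp behind it (env.tcp_to_grasp is the distance from the TCP to the grasp point, in mm); z points along the fingers, y is the direction in which the jaws open and shut (so a half turn about z gives the same grasp; the last joint's range is limited). The gripper opens to 85 mm and grips with 20 to 120 N. Pads are 22 mm wide; open, the fingers measure 114 mm over their backs; the gripper's body (76 mm by 85 mm) begins 54 mm behind the grasp point. The pads swing forward as they close: fully open they stand 13 mm farther back than shut.
Start: joints at [1.103, 0.628, 0.038, 1.517, -0.027, 0.996, -0.02], TCP at [254.227, -598.236, 231.313] pointing down, gripper open.
Joint ranges: [-3.06, 3.06], [-0.37, 2.12], [-1.25, 1.32], [0.18, 2.47], [-1.1, 4.24], [0.23, 1.98], [-2.94, 2.94]. Speed limits (rad/s): [2.57, 2.57, 3.14, 3.14, 3.14, 3.14, 3.14].

### API

Orientations are given as a unit quaternion [x, y, z, w].
In Python, from station import env gives the robot as it stands.
- The arm moves only by the shell command python3 -m handwheel 'ROWS' [FORCE]. ROWS is text: rows parted by semicolons, each of 7 numbers parted by spaces: the finger opening in cm, from 0 to 8.54, then the shift along the tool's x, y, z in cm, then the turn, a rotation vector about the tool's x, y, z in degrees. In form: grip tx ty tz wx wy wz; .... A call has 1 to 5 rows; each row shifts and turns the pose as measured when the row begins, along the tool's axes as they then stand; what a row does not reach is not made up. A row lasts 1/8 s, in which the tool goes at most 62.5 mm and 10.7 degrees, less where a joint would pass 70% of its speed; a pose out of reach is approached as far as the arm can. A call with a gripper value outside its range is refused whole. The fingers move at their own pace and stop on an object; FORCE is the grip in N (left out, the last holds). Time passes only in rows, so rows that do not move let the fingers close. It gives the time, the measured TCP pose, the force and the opening at its end, in the units of the state.
- env.get_obs(): the state, without advancing time (a new reading comes with each control period).
- env.camera(name): name is "side" or "top" or "wrist"; returns a dict with "image" (384x512x3 uint8, blue, green, red), "mtx" (3x3 intrinsics, pixels), "T" (4x4, takes a point from camera to world coordinates); the wrist camera has in their place "mount" (4x4, takes a point from camera to tool coordinates, whose origin is the TCP and whose axes are the flange's). Camera axes: x right, y up, looking along -z (the intrinsics and any distortion apply to the point x, -y, -z); pixel columns grow to the right and rows downward; lengths in mm; the calibration is good to about 2 mm. A picture is of the moment at which its call begins: read the wrist's pose just before it. There is no depth.
- env.hand_in(): hands the job in, once; it reports no verdict.
The state is a dict: "t": time; "q": joint angles; "joint_vel": joint speeds; "tau": joint torques, N m; "position": TCP position; "orientation": TCP orientation; "force": force on the tool from outside, world axes, zero at the start; "torque": the same for the moment, N m; "width": opening from 0.0 (shut) to 1.0 (fully open).
Only numpy, scipy, OpenCV 4.12 (cv2) and the standard library are available. Lean on these libraries where they do the work, as an engineer would, in place of code of your own. Each camera call takes 0.05 s, during which the arm holds its last target.

## Working session

There is one attempt and no reset: what is moved stays moved. The work goes in short steps, Python scripts to look and compute and a shell command to move; the robot and the scene stay as the last step left them, time stands still between calls to the robot, and variables do not carry over. Pictures are saved under pics/ and viewed, and the job is handed in when it is done.

```bash
ls; mkdir -p pics
python3 - <<'E'
from station import env
import cv2
print(env.get_obs(), env.tcp_to_grasp)
for n in ["side","top","wrist"]:
    c=env.camera(n); cv2.imwrite(f"pics/{n}0.png",c["image"]); print(n,c["mtx"],c.get("T",c.get("mount")),[k for k in c])
E
```

```text
pics
{'t': 0.0, 'q': array([ 1.10319887,  0.62934089,  0.03843254,  1.51839304, -0.02697428,
        0.99627058, -0.01998888]), 'joint_vel': array([ 0.00160785, -0.00131296,  0.00031684, -0.00083661,  0.0010614 ,
       -0.00078767, -0.00055147]), 'tau': array([-8.98243161e-05, -5.63404262e+01,  1.22634597e+00, -1.93449068e+01,
        1.10638066e-02,  1.05835733e-02,  3.43436080e-07]), 'position': array([ 253.97597235, -597.64440859,  230.38429716]), 'orientation': array([ 9.79883984e-01,  1.99565733e-01, -2.09100664e-04, -9.23661315e-04]), 'force': array([-0.42716625, -0.35701484, -0.90762293]), 'torque': array([-0.01442721,  0.01036647, -0.02775738]), 'width': 0.999624456819157} 18.700000000000003
side [[386.21869844   0.         255.02897007]
 [  0.         386.21869844 196.71696606]
 [  0.           0.           1.        ]] [[-9.21298734e-01  2.32772667e-01 -3.11489209e-01  2.41070684e+02]
 [-3.88834078e-01 -5.43048986e-01  7.44248520e-01  5.26917223e+02]
 [ 4.08681330e-03  8.06792839e-01  5.90820289e-01  6.09657522e+02]
 [ 0.00000000e+00  0.00000000e+00  0.00000000e+00  1.0000
[... 182 characters left out ...]
 9.85676148e-01 -1.68502912e-01  3.54146617e+02]
 [-9.99820096e-01 -3.95071186e-03  1.85517318e-02 -1.20991148e+02]
 [ 1.76202931e-02  1.68602857e-01  9.85526561e-01  1.05365929e+03]
 [ 0.00000000e+00  0.00000000e+00  0.00000000e+00  1.00000000e+00]] ['image', 'mtx', 'T']
wrist [[335.46960986   0.         254.02236438]
 [  0.         335.46960986 185.10864422]
 [  0.           0.           1.        ]] [[ 5.49277367e-04  9.63964216e-01  2.66031366e-01  6.63422538e+01]
 [ 9.99999774e-01 -4.26443986e-04 -5.19489496e-04  2.67100716e-01]
 [-3.87321809e-04  2.66031591e-01 -9.63964233e-01 -1.43427696e+02]
 [ 0.00000000e+00  0.00000000e+00  0.00000000e+00  1.00000000e+00]] ['image', 'mtx', 'mount']
```

View pics/top0.png

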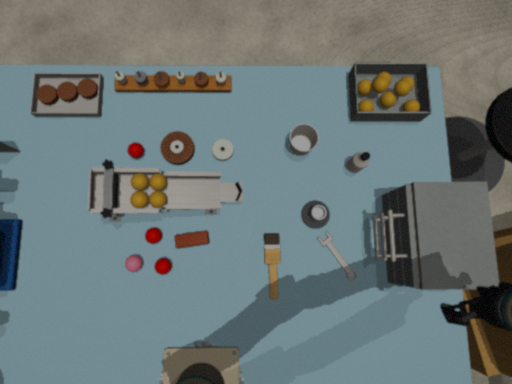

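View pics/side0.png

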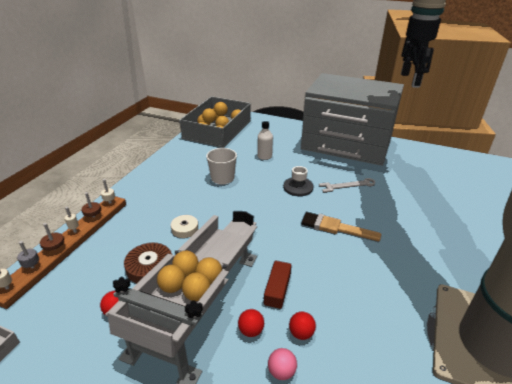

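View pics/wrist0.png

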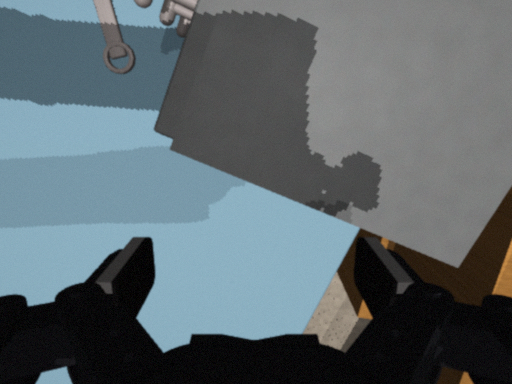

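Run:
```python
import cv2
t=cv2.imread("pics/top0.png"); s=cv2.imread("pics/side0.png")
cv2.imwrite("pics/topz.png",cv2.resize(t[155:230,80:250],None,fx=4.7,fy=4.7,interpolation=cv2.INTER_CUBIC))
cv2.imwrite("pics/sidez.png",cv2.resize(s[160:384,100:340],None,fx=2.6,fy=2.6,interpolation=cv2.INTER_CUBIC))
cv2.imwrite("pics/cupz.png",cv2.resize(t[190:240,290:350],None,fx=8,fy=8,interpolation=cv2.INTER_CUBIC))
```

```text
(no output)
```

View pics/topz.png

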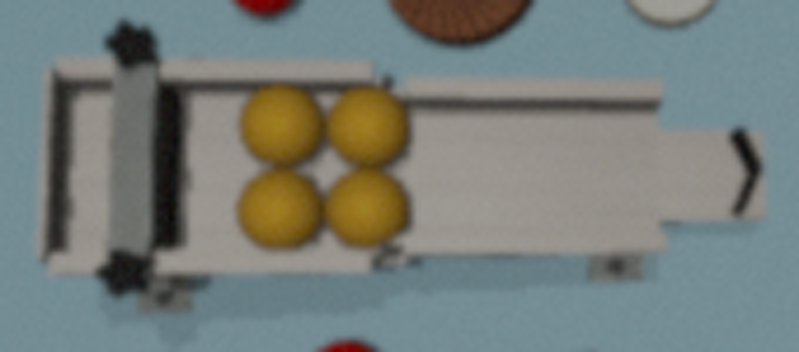

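View pics/sidez.png

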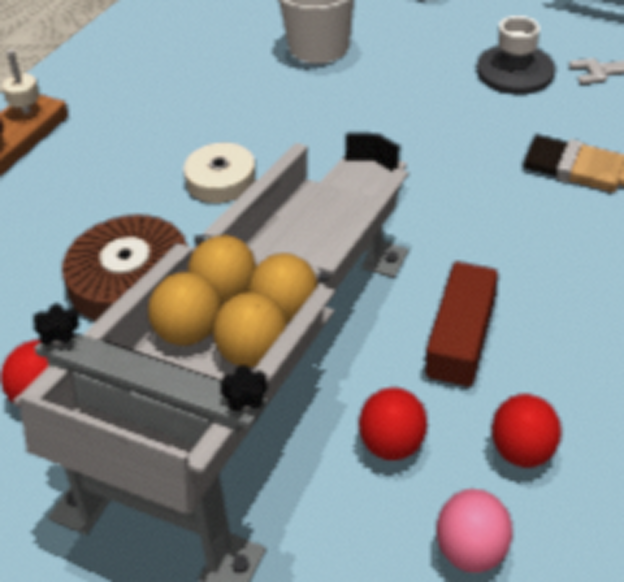

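View pics/cupz.png

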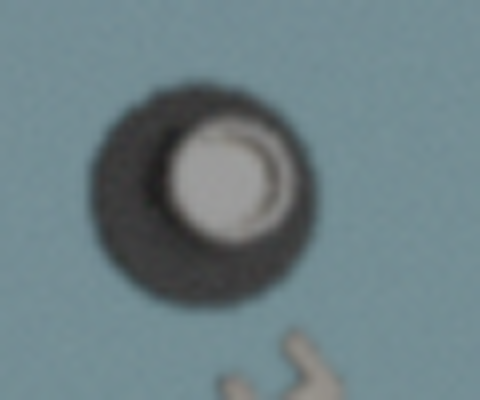

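```bash
cat > h.py <<'E'
import numpy as np, cv2
from scipy.optimize import least_squares
from scipy.spatial.transform import Rotation as R
def proj(c,T,P):
    P=np.atleast_2d(P); q=(P-T[:3,3])@T[:3,:3]
    q=q*[1,-1,-1]; u=q@c["mtx"].T; return u[:,:2]/u[:,2:]
def ray(c,T,px,z):
    d=np.linalg.inv(c["mtx"])@[px[0],px[1],1.]; d=T[:3,:3]@(d*[1,-1,-1]); o=T[:3,3]
    return o+d*(z-o[2])/d[2]
E
cat > fit.py <<'E'
from h import *
from station import env
t=env.camera("top"); s=env.camera("side")
def tz(x,y): return (80-.5+.5/4.7+x/4.7,155-.5+.5/4.7+y/4.7)
def sz(x,y): return (100-.3+x/2.6,160-.3+y/2.6)
zc=lambda x:50+x*np.tan(np.radians(10))+24/np.cos(np.radians(10))
b1=[102,24,zc(102)];b2=[102,-24,zc(102)]
dx=47.5
b3=[102+dx,24,zc(102+dx)];b4=[102+dx,-24,zc(102+dx)]
obs=[(t,tz(367,209),b1),(t,tz(368,126),b2),(t,tz(280,209),b3),(t,tz(281,125),b4),
(s,sz(284,283),b1),(s,sz(222,265),b2),(s,sz(250,330),b3),(s,sz(184,308),b4)]
def f(p):
    M=R.from_euler('z',p[2]).as_matrix()
    return np.concatenate([proj(c,c["T"],M@np.array(P)+[p[0],p[1],0])[0]-u for c,u,P in obs])
r=least_squares(f,[490,60,np.pi/2]); print(r.x,np.degrees(r.x[2]),r.fun.reshape(-1,2).round(1))
M=R.from_euler('z',r.x[2]).as_matrix()
for n,P in dict(mouth=[85,0,65],stop=[-95,0,58],b1=b1,b2=b2,b3=b3,b4=b4).items(): print(n,(M@np.array(P)+[*r.x[:2],0]).round(1))
P=(M@np.array([-95,0,58])+[*r.x[:2],0]); print("stop px",proj(t,t["T"],P),"endwall",proj(t,t["T"],(M@np.array([-63,40,69.5])+[*r.x[:2],0])),proj(t,t["T"],(M@np.array([-63,-40,69.5])+[*r.x[:2],0])))
# cup rim z=58 : center in cupz
for (x,y,z) in [(234,180,58),(203,195,6)]:
    print("cup",ray(t,t["T"],(290-.44+x/8,190-.44+y/8),z))
print("cup side",ray(s,s["T"],sz(519,26),58))
E
python3 fit.py
```

```text
[531.70723541  12.49636809   1.60439054] 91.92480687046698 [[ 0.6 -0.1]
 [ 0.4  0.1]
 [ 0.5  0. ]
 [ 0.5  0.4]
 [-0.5  1.3]
 [-0.2  1.2]
 [-0.4 -0.8]
 [ 0.3 -0.1]]
mouth [528.9  97.4  65. ]
stop [534.9 -82.5  58. ]
b1 [504.3 113.6  92.4]
b2 [552.3 115.2  92.4]
b3 [502.7 161.1 100.7]
b4 [550.7 162.7 100.7]
stop px [[231.26919029 189.79797995]] endwall [[220.01979898 203.65990923]] [[219.28564899 175.49900706]]
cup [ 470.39842872 -328.32922938   58.        ]
cup [ 470.96041914 -327.45937586    6.        ]
cup side [ 470.58248071 -327.38219517   58.        ]
```

```bash
cat > st.py <<'E'
# usage: st.py [x y z yawdeg] : state, and shift in tool axes (cm) to target + turn
import sys
from h import *
from station import env
o=env.get_obs(); M=R.from_quat(o["orientation"]).as_matrix()
fx=np.array([-.03359,.99944,0]); fy=np.array([-.99944,-.03359,0]); O=np.array([531.7,12.5,0])
p=o["position"]; yaw=np.degrees(np.arctan2(M[1,0],M[0,0]))
print("t",round(o["t"],2),"p",p.round(1),"feeder",((p-O)@fx).round(1),((p-O)@fy).round(1),"yaw",yaw.round(1),"tilt",M[:,2].round(3),"w",round(o["width"],3),"F",o["force"].round(1),"q",o["q"].round(2))
if len(sys.argv)>4:
    a=sys.argv[1:]
    if a[0]=="f": T=O+float(a[1])*fx+float(a[2])*fy; T[2]=float(a[3]); y=float(a[4])
    else: T=np.array([float(v) for v in a[:3]]); y=float(a[3])
    G=R.from_euler('z',np.radians(y)).as_matrix()@np.diag([1,-1,-1])
    print("target",T.round(1),"shift cm",((T-p)@M/10).round(2),"turn deg",np.degrees(R.from_matrix(M.T@G).as_rotvec()).round(2))
E
python3 -m handwheel '0 0 0 -6 0 0 0;0 0 0 -6 0 0 0;0 0 0 -4 0 0 7' 40; python3 st.py f 40 27 350 1.92
```

```text
t: 0.62
position: [253.3, -596.2, 390.3]
orientation: [0.99, 0.138, -0.002, -0.005]
force: [0.3, -0.7, 0.2]
width: 0.373
t 0.62 p [ 253.3 -596.2  390.3] feeder -599.0 298.7 yaw 15.8 tilt [-0.005  0.01  -1.   ] w 0.373 F [ 0.3 -0.7  0.2] q [ 1.08  0.52  0.08  1.27 -0.04  1.37 -0.13]
target [503.4  51.6 350. ] shift cm [ 41.75 -55.43   4.59] turn deg [-0.63  0.17 13.93]
```

```bash
python3 -m handwheel '0 3.5 -4.6 0 0 0 0;0 3.5 -4.6 0 0 0 0;0 3.5 -4.6 0 0 0 0;0 3.5 -4.6 0 0 0 0;0 3.5 -4.6 0 0 0 0';python3 -m handwheel '0 3.5 -4.6 0 0 0 0;0 3.5 -4.6 0 0 0 0;0 3.5 -4.6 0 0 0 0;0 3.5 -4.6 0 0 0 0;0 3.5 -4.6 0 0 0 0'; python3 st.py f 40 27 250 1.92
```

```text
t: 1.25
position: [361.0, -325.8, 394.5]
orientation: [0.991, 0.133, -0.0, -0.0]
force: [1.3, -0.5, 1.1]
width: -0.001
t: 1.88
position: [471.2, -48.7, 395.5]
orientation: [0.991, 0.133, 0.001, 0.001]
force: [0.7, -0.6, 0.9]
width: -0.002
t 1.88 p [471.2 -48.7 395.5] feeder -59.1 62.5 yaw 15.2 tilt [ 0.003 -0.002 -1.   ] w -0.002 F [ 0.7 -0.6  0.9] q [ 0.2   0.21 -0.2   1.73  0.05  1.2  -1.31]
target [503.4  51.6 250. ] shift cm [ 5.7  -8.87 14.54] turn deg [ 0.13 -0.16 13.31]
```

```bash
python3 -m handwheel '0 1.9 -3 3 0 0 0;0 1.9 -3 4 0 0 0;0 1.9 -3 4 0 0 0;0 0 0 0 0 0 6.7;0 0 0 0 0 0 6.7'; python3 st.py f 40 27 140 1.92
```

```text
t: 2.5
position: [505.0, 62.6, 282.5]
orientation: [1.0, 0.018, 0.003, -0.0]
force: [0.1, 0.4, -0.4]
width: -0.004
t 2.5 p [505.   62.6 282.5] feeder 51.0 25.0 yaw 2.0 tilt [ 0.006  0.    -1.   ] w -0.004 F [ 0.1  0.4 -0.4] q [-0.04  0.37 -0.19  1.84  0.09  0.94 -1.8 ]
target [503.4  51.6 140. ] shift cm [-0.29  1.1  14.25] turn deg [-0.01 -0.35  0.1 ]
```

Run:
```python
from station import env
import cv2
c=env.camera("wrist"); cv2.imwrite("pics/w1.png",c["image"])
```

```text
(no output)
```

View pics/w1.png

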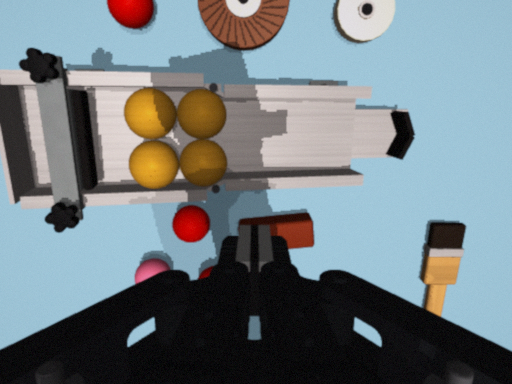

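Run:
```python
from h import *
from station import env
o=env.get_obs(); c=env.camera("wrist")
T=np.eye(4);T[:3,:3]=R.from_quat(o["orientation"]).as_matrix();T[:3,3]=o["position"];T=T@c["mount"]
fx=np.array([-.03359,.99944,0]); fy=np.array([-.99944,-.03359,0]); O=np.array([531.7,12.5,0])
for n,P in dict(b1=[102,24,92.4],b2=[102,-24,92.4],b3=[149.5,24,100.7],b4=[149.5,-24,100.7],w1=[-63,40,69],w2=[-63,-40,69],w3=[-63,44,69],w4=[-63,-44,69]).items():
    W=O+P[0]*fx+P[1]*fy+[0,0,P[2]]; print(n,proj(c,T,W).round(0))
for px,z in [((203,161),92.4),((202,112),92.4)]:
    W=ray(c,T,px,z); print(W.round(1),((W-O)@fx).round(1),((W-O)@fy).round(1))
```

```text
b1 [[203. 161.]]
b2 [[201. 112.]]
b3 [[154. 162.]]
b4 [[150. 113.]]
w1 [[358. 171.]]
w2 [[364.  95.]]
w3 [[358. 175.]]
w4 [[365.  91.]]
[504.  113.9  92.4] 102.2 24.3
[552.5 114.5  92.4] 101.3 -24.2
```

```bash
python3 -m handwheel '0 0 0.8 4 0 -0.3 0;0 0 0 5 0 0 0;0 0 0 5 0 0 0'; python3 st.py f 45 25.5 71 1.92
```

```text
t: 2.98
position: [511.4, 54.7, 144.4]
orientation: [1.0, 0.023, 0.008, -0.001]
force: [0.9, 0.1, 0.3]
width: 0.001
t 2.98 p [511.4  54.7 144.4] feeder 42.9 18.9 yaw 2.6 tilt [ 0.016  0.002 -1.   ] w 0.001 F [0.9 0.1 0.3] q [-0.06  0.56 -0.16  1.99  0.15  0.59 -1.84]
target [504.7  56.6  71. ] shift cm [-0.77 -0.21  7.33] turn deg [-0.08 -0.89  0.68]
```

```bash
python3 -m handwheel '0 -0.7 -0.2 2.5 0 -0.9 0.7;0 -0.1 0 2.5 0 0 0;0 0 0 0 0 0 0'; python3 st.py f 45 25.5 71 1.92
```

```text
t: 3.35
position: [501.5, 55.3, 90.2]
orientation: [1.0, 0.019, -0.003, -0.0]
force: [-0.5, 0.8, 0.2]
width: -0.001
t 3.35 p [501.5  55.3  90.2] feeder 43.8 28.8 yaw 2.2 tilt [-0.006  0.001 -1.   ] w -0.001 F [-0.5  0.8  0.2] q [-0.08  0.65 -0.13  2.03  0.17  0.48 -1.86]
target [504.7  56.6  71. ] shift cm [ 0.34 -0.12  1.92] turn deg [-0.05  0.35  0.29]
```

```bash
python3 -m handwheel '0 0.3 0 0.7 0 0.3 0.2;0 0 0 1.2 0 0 0;0 0 0 0 0 0 0'; python3 st.py f 55 25.5 72 1.92
```

```text
t: 3.72
position: [507.0, 55.5, 72.5]
orientation: [1.0, 0.018, 0.002, -0.001]
force: [-0.4, 0.1, 0.4]
width: 0.003
t 3.73 p [507.   55.5  72.5] feeder 43.8 23.3 yaw 2.1 tilt [ 0.005  0.002 -1.   ] w 0.003 F [-0.4  0.1  0.4] q [-0.08  0.68 -0.12  2.04  0.18  0.43 -1.87]
target [504.4  66.6  72. ] shift cm [-0.22 -1.12  0.05] turn deg [-0.09 -0.26  0.15]
```

```bash
python3 -m handwheel '0 -0.2 -0.8 -0.1 0 -0.2 0;0 0 -0.8 -0.15 0 0 0;0 0 -0.5 -0.1 0 0 0'; python3 st.py f 75 25.5 75.5 1.92;  python3 -m handwheel '0 0 -0.5 -0.1 0 0 0';python3 -m handwheel '0 0 -0.5 -0.1 0 0 0';python3 st.py f 75 25.5 75.5 1.92
```

```text
t: 4.1
position: [504.6, 77.9, 77.1]
orientation: [1.0, 0.018, 0.001, -0.001]
force: [-0.3, -0.9, 0.3]
width: -0.0
t 4.1 p [504.6  77.9  77.1] feeder 66.2 24.9 yaw 2.1 tilt [ 0.002  0.002 -1.   ] w -0.0 F [-0.3 -0.9  0.3] q [-0.13  0.67 -0.12  2.03  0.17  0.44 -1.91]
target [503.7  86.6  75.5] shift cm [-0.06 -0.88  0.16] turn deg [-0.11 -0.14  0.15]
t: 4.22
position: [504.4, 83.0, 78.4]
orientation: [1.0, 0.018, 0.001, -0.001]
force: [0.4, -1.8, -0.6]
width: -0.001
t: 4.35
position: [504.3, 88.1, 79.6]
orientation: [1.0, 0.018, 0.001, -0.001]
force: [-0.3, -1.2, 0.4]
width: -0.003
t 4.35 p [504.3  88.1  79.6] feeder 76.5 24.8 yaw 2.1 tilt [ 0.003  0.001 -1.   ] w -0.003 F [-0.3 -1.2  0.4] q [-0.15  0.67 -0.11  2.03  0.16  0.45 -1.92]
target [503.7  86.6  75.5] shift cm [-0.07  0.15  0.41] turn deg [-0.07 -0.16  0.15]
```

```bash
for i in 1; do python3 -m handwheel '0 -0.05 -0.5 -0.05 0 0 0' | grep -E 'pos|force';python3 -m handwheel '0 0 -0.5 -0.05 0 0 0'| grep -E 'pos|force';python3 -m handwheel '0 0 -0.4 -0.05 0 0 0'| grep -E 'pos|force'; done; python3 st.py
```

```text
position: [503.7, 93.2, 80.3]
force: [0.6, -2.2, 1.6]
position: [503.4, 98.4, 80.8]
force: [-0.5, -1.3, 1.2]
position: [503.3, 102.7, 81.3]
force: [-1.0, -1.8, 1.0]
t 4.72 p [503.3 102.7  81.3] feeder 91.1 25.4 yaw 2.0 tilt [ 0.003  0.001 -1.   ] w -0.0 F [-1.  -1.8  1. ] q [-0.18  0.67 -0.11  2.02  0.16  0.46 -1.94]
```

```bash
python3 -m handwheel '0 0 -0.3 -0.05 0 0 0' | grep -E 'pos|force'; python3 -m handwheel '0 0 -0.3 -0.05 0 0 0' | grep -E 'pos|force'
```

```text
position: [503.1, 106.0, 81.8]
force: [0.3, -2.1, -0.2]
position: [503.0, 109.1, 82.3]
force: [0.1, -2.2, 0.7]
```

Run:
```python
from station import env
import cv2
for n in ["side","top"]:
    im=env.camera(n)["image"]
    im=im[160:384,80:340] if n=="side" else im[145:235,80:260]
    cv2.imwrite(f"pics/{n}2.png",cv2.resize(im,None,fx=2.4 if n=="side" else 4.2,fy=2.4 if n=="side" else 4.2,interpolation=cv2.INTER_CUBIC))
```

```text
(no output)
```

View pics/side2.png

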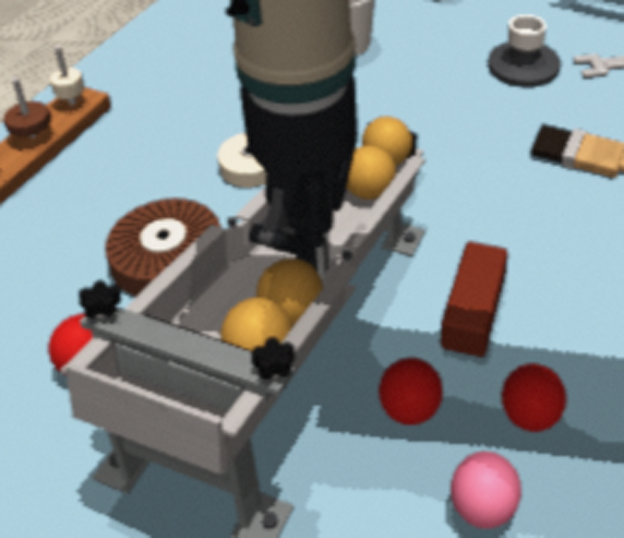

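View pics/top2.png

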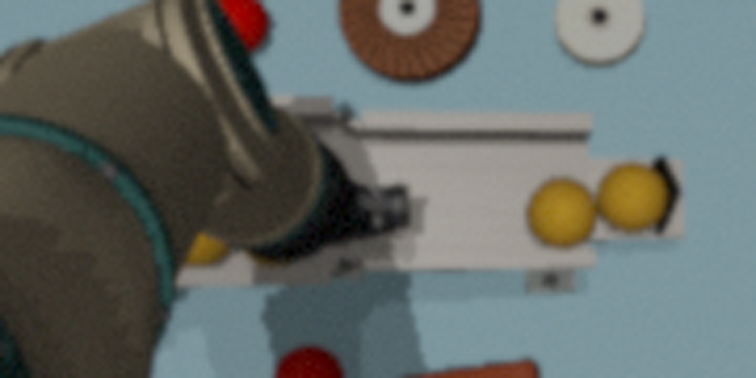

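Side view: two balls have already passed and lie at the stop, (388,140) and (370,172). The pushed row is not firm yet, so I continue gently.

```bash
python3 -m handwheel '0 0 -0.25 -0.05 0 0 0' | grep -E 'pos|force'; python3 st.py
```

```text
position: [502.6, 110.5, 82.7]
force: [0.1, -7.0, -0.8]
t 5.2 p [502.6 110.5  82.7] feeder 98.9 25.8 yaw 2.0 tilt [ 0.002 -0.001 -1.   ] w 0.006 F [ 0.1 -7.  -0.8] q [-0.2   0.67 -0.11  2.02  0.15  0.46 -1.96]
```

```bash
python3 -m handwheel '0 0 -0.2 -0.04 0 0 0' | grep -E 'pos|force'
```

```text
position: [502.2, 110.6, 82.9]
force: [-0.0, -7.2, -0.0]
```

```bash
python3 -m handwheel '0 0 -0.15 -0.03 0 0 0' | grep -E 'pos|force'
```

```text
position: [501.9, 110.4, 83.0]
force: [-0.4, -4.8, -1.4]
```

```bash
python3 -m handwheel '0 0.03 -0.27 0 0 0 0' | grep -E 'pos|force'
```

```text
position: [501.9, 110.7, 82.8]
force: [0.1, -8.4, 1.4]
```

```bash
python3 -m handwheel '0 0.03 -0.29 0 0 0 0' | grep -E 'pos|force'
```

```text
position: [501.8, 110.7, 82.7]
force: [-0.1, -8.4, 2.3]
```

```bash
python3 -m handwheel '0 0.03 -0.3 0 0 0 0' | grep -E 'pos|force'
```

```text
position: [501.8, 110.5, 82.6]
force: [0.2, -8.6, 3.1]
```

```bash
python3 -m handwheel '0 0 -0.34 -0.05 0 0 0;0 0 -0.34 -0.04 0 0 0' | grep -E 'pos|force'
```

```text
position: [501.2, 110.8, 83.2]
force: [0.3, -7.6, 0.5]
```

```bash
python3 -m handwheel '0 0 -0.34 -0.04 0 0 0;0 0 -0.34 -0.04 0 0 0' | grep -E 'pos|force'
python3 - <<'E'
from station import env
import cv2
im=env.camera("wrist")["image"];cv2.imwrite("pics/w3.png",im)
im=env.camera("side")["image"][160:384,80:340]
cv2.imwrite("pics/side3.png",cv2.resize(im,None,fx=2.4,fy=2.4))
E
```

```text
position: [500.6, 110.7, 83.4]
force: [0.5, -9.2, -0.4]
```

View pics/w3.png

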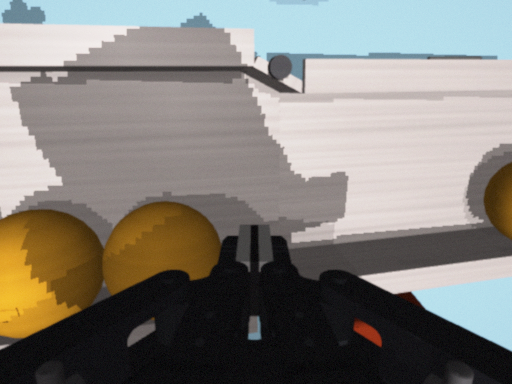

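View pics/side3.png

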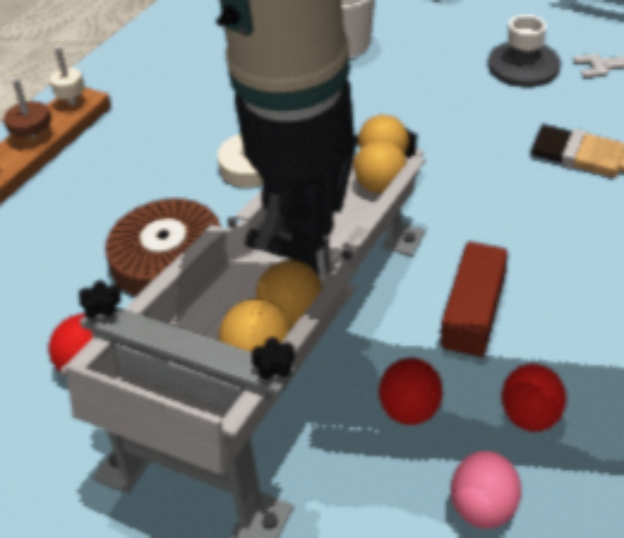

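Firm at ~9 N with the row hard on the fence, and both neighbours have gone past. One slightly firmer lean, then draw out.

```bash
python3 -m handwheel '0 0.1 -0.38 -0.03 0 0 0' | grep -E 'pos|force'; python3 -m handwheel '0 0.05 -0.39 -0.03 0 0 0' | grep -E 'pos|force'; python3 -m handwheel '0 0.05 -0.39 -0.03 0 0 0' | grep -E 'pos|force'
```

```text
position: [500.8, 110.8, 83.4]
force: [0.5, -9.3, 0.8]
position: [500.7, 110.7, 83.3]
force: [1.0, -9.9, 1.8]
position: [500.6, 110.6, 83.4]
force: [0.2, -10.3, 2.9]
```

```bash
python3 -m handwheel '0 0.2 0.8 -0.1 0 0 0;0 0 0.5 -3 0 0 0;0 0 0 -5 0 0 0;0 0 0 -5 0 0 0;0 0 0 -1 0 0 0'; python3 st.py f -95 0 200 91.92
python3 - <<'E'
from station import env
import cv2
im=env.camera("side")["image"][160:384,80:340]
cv2.imwrite("pics/side4.png",cv2.resize(im,None,fx=2.4,fy=2.4))
E
```

```text
t: 7.42
position: [505.3, 106.6, 227.9]
orientation: [1.0, 0.004, -0.009, 0.021]
force: [1.5, -0.2, -1.0]
width: -0.001
t 7.42 p [505.3 106.6 227.9] feeder 95.0 23.3 yaw 0.4 tilt [-0.017 -0.042 -0.999] w -0.001 F [ 1.5 -0.2 -1. ] q [-0.21  0.46 -0.11  1.87  0.11  0.85 -1.95]
target [534.9 -82.4 200. ] shift cm [ 2.87 18.8   3.53] turn deg [  1.04   2.68 -91.46]
```

View pics/side4.png

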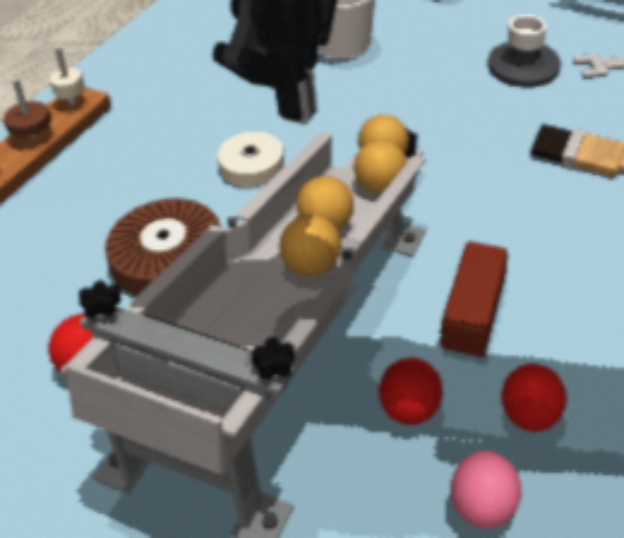

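```bash
python3 -m handwheel '8.5 2.8 0 0 1 2.7 -10.2;8.5 0 0 0 0 0 -10.2;8.5 0 0 0 0 0 -10.2;8.5 0 0 0 0 0 -10.2;8.5 0 0 0 0 0 -10.2';python3 -m handwheel '8.5 0 0 0 0 0 -10.2;8.5 0 0 0 0 0 -10.2;8.5 0 0 0 0 0 -10.2;8.5 0 0 0 0 0 -10.2'; python3 st.py f -95 0 200 91.92
```

```text
t: 8.1
position: [529.6, 108.3, 220.5]
orientation: [0.894, 0.449, 0.004, 0.012]
force: [-0.3, -0.6, 0.9]
width: 0.992
t: 8.6
position: [525.5, 109.2, 213.9]
orientation: [0.671, 0.741, -0.003, 0.008]
force: [-0.1, -0.9, 1.9]
width: 0.996
t 8.6 p [525.5 109.2 213.9] feeder 96.9 2.9 yaw 95.7 tilt [ 0.007 -0.016 -1.   ] w 0.996 F [-0.1 -0.9  1.9] q [ 0.11  0.54 -0.57  1.85  0.39  0.87 -0.55]
target [534.9 -82.4 200. ] shift cm [-19.14  -0.97   1.7 ] turn deg [0.33 0.92 3.75]
```

```bash
python3 -m handwheel '8.5 0 0 0 0.3 0.9 3.7;8.5 -4.6 0.2 0 0 0 0;8.5 -4.6 0.2 0 0 0 0;8.5 -4.6 0 0 0 0 0;8.5 -4.6 0 0 0 0 0';  python3 st.py f -95 0 120 91.92
python3 - <<'E'
from h import *
from station import env
o=env.get_obs(); c=env.camera("wrist"); cv2.imwrite("pics/w5.png",c["image"])
T=np.eye(4);T[:3,:3]=R.from_quat(o["orientation"]).as_matrix();T[:3,3]=o["position"];T=T@c["mount"]
print(proj(c,T,[534.9,-82.4,58]))
t=env.camera("top");cv2.imwrite("pics/top5.png",cv2.resize(t["image"][145:245,80:340],None,fx=3,fy=3));print(proj(t,t["T"],[534.9,-82.4,58]))
im=env.camera("side")["image"][160:384,80:340]
cv2.imwrite("pics/side5.png",cv2.resize(im,None,fx=2.4,fy=2.4))
E
```

```text
t: 9.22
position: [532.1, -73.8, 208.3]
orientation: [0.702, 0.712, 0.001, -0.006]
force: [0.7, 0.2, -0.4]
width: 0.995
t 9.22 p [532.1 -73.8 208.3] feeder -86.2 2.5 yaw 90.8 tilt [-0.006  0.009 -1.   ] w 0.995 F [ 0.7  0.2 -0.4] q [ 0.46  0.55 -0.56  1.84  0.36  0.86 -0.26]
target [534.9 -82.4 120. ] shift cm [-0.96  0.32  8.82] turn deg [-0.35 -0.55 -1.11]
[[258.79338881 180.47685944]]
[[231.25147913 189.79738029]]
```

View pics/w5.png

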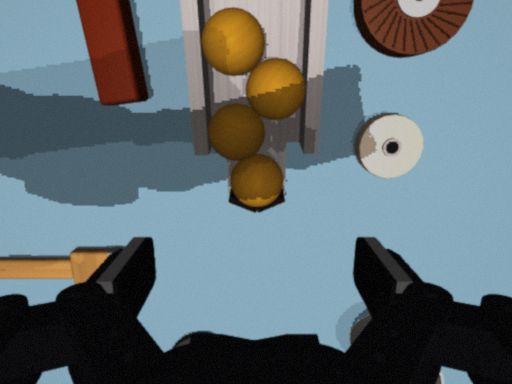

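View pics/side5.png

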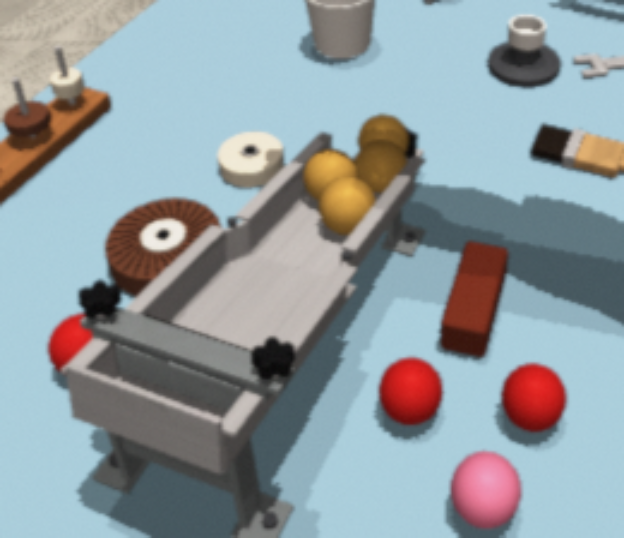

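```bash
python3 -m handwheel '8.5 -0.95 0.3 3 -0.3 -0.5 -1.1;8.5 0 0 4 0 0 0;8.5 0 0 3 0 0 0;8.5 0 0 0 0 0 0'; python3 st.py f -95 0 37 91.92
```

```text
t: 9.88
position: [535.2, -79.6, 104.8]
orientation: [0.701, 0.713, 0.001, -0.002]
force: [0.7, -0.1, 0.0]
width: 0.989
t 9.88 p [535.2 -79.6 104.8] feeder -92.1 -0.4 yaw 91.0 tilt [-0.001  0.005 -1.   ] w 0.989 F [ 0.7 -0.1  0. ] q [ 0.4   0.69 -0.46  1.93  0.49  0.64 -0.35]
target [534.9 -82.4  37. ] shift cm [-0.32 -0.03  6.78] turn deg [-0.03 -0.27 -0.92]
```

```bash
python3 -m handwheel '8.5 -0.3 0 2 0 -0.2 -0.9;8.5 0 0 2 0 0 0;8.5 0 0 0 0 0 0'; python3 st.py f -95 0 37 91.92
```

```text
t: 10.25
position: [537.9, -79.0, 67.0]
orientation: [0.696, 0.718, 0.003, 0.0]
force: [-0.3, 0.6, 0.7]
width: 0.992
t 10.25 p [537.9 -79.   67. ] feeder -91.6 -3.1 yaw 91.8 tilt [ 0.004  0.003 -1.   ] w 0.992 F [-0.3  0.6  0.7] q [ 0.37  0.75 -0.42  1.94  0.54  0.55 -0.39]
target [534.9 -82.4  37. ] shift cm [-0.35 -0.32  3.  ] turn deg [ 0.25 -0.18 -0.16]
```

```bash
python3 -m handwheel '8.5 -0.35 -0.3 1.5 0.2 -0.1 0;8.5 0 0 0 0 0 0'; python3 st.py f -95 0 37 91.92
```

```text
t: 10.5
position: [536.4, -82.2, 53.2]
orientation: [0.696, 0.718, 0.002, 0.001]
force: [-0.0, -0.4, 0.0]
width: 0.999
t 10.5 p [536.4 -82.2  53.2] feeder -94.8 -1.5 yaw 91.7 tilt [ 0.004  0.001 -1.   ] w 0.999 F [-0.  -0.4  0. ] q [ 0.36  0.77 -0.39  1.95  0.56  0.52 -0.4 ]
target [534.9 -82.4  37. ] shift cm [-0.02 -0.15  1.62] turn deg [ 0.22 -0.06 -0.21]
```

```bash
python3 -m handwheel '8.5 0 -0.15 1.5 0.2 0 0;8.5 0 0 0 0 0 0'; python3 st.py f -95 0 37 91.92;python3 - <<'E'
from station import env
import cv2
im=env.camera("wrist")["image"];cv2.imwrite("pics/w6.png",im)
E
```

```text
t: 10.75
position: [535.3, -82.3, 37.9]
orientation: [0.697, 0.717, 0.001, 0.0]
force: [-0.8, 0.1, -0.2]
width: 0.993
t 10.75 p [535.3 -82.3  37.9] feeder -94.9 -0.4 yaw 91.7 tilt [ 0.001  0.001 -1.   ] w 0.993 F [-0.8  0.1 -0.2] q [ 0.34  0.79 -0.37  1.96  0.58  0.49 -0.42]
target [534.9 -82.4  37. ] shift cm [-0.01 -0.04  0.09] turn deg [ 0.08 -0.05 -0.25]
```

View pics/w6.png

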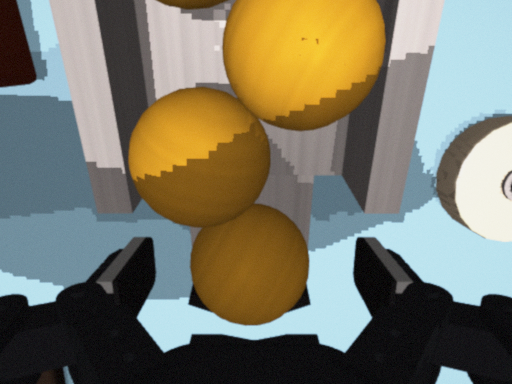

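The stop ball (250,264) sits between the pads, and both fingers are clear of the next ball (200,157). I close now.

```bash
python3 -m handwheel '3 0 0 0 0 0 0;3 0 0 0 0 0 0;3 0 0 0 0 0 0;3 0 0 0 0 0 0' 35; python3 st.py
```

```text
t: 11.3
position: [535.4, -81.8, 39.0]
orientation: [0.697, 0.717, 0.001, 0.0]
force: [-0.6, 1.2, -1.5]
width: 0.54
t 11.3 p [535.4 -81.8  39. ] feeder -94.4 -0.6 yaw 91.7 tilt [ 0.002  0.001 -1.   ] w 0.54 F [-0.6  1.2 -1.5] q [ 0.34  0.79 -0.37  1.96  0.58  0.5  -0.42]
```

```bash
python3 -m handwheel '3 0 0 -1 0 0 0;3 0 0 -2 0 0 0;3 0 0 -3 0 0 0;3 0 0 -4 0 0 0;3 0 0 -2 0 0 0'; python3 st.py 470.5 -328 170 91.92
python3 - <<'E'
from station import env
import cv2
im=env.camera("wrist")["image"];cv2.imwrite("pics/w7.png",im)
E
```

```text
t: 11.92
position: [535.3, -82.8, 162.9]
orientation: [0.697, 0.717, 0.001, 0.0]
force: [0.4, 0.8, -2.1]
width: 0.542
t 11.93 p [535.3 -82.8 162.9] feeder -95.3 -0.4 yaw 91.7 tilt [ 0.001  0.001 -1.   ] w 0.542 F [ 0.4  0.8 -2.1] q [ 0.45  0.61 -0.53  1.88  0.43  0.76 -0.29]
target [ 470.5 -328.   170. ] shift cm [-24.32  -7.19  -0.75] turn deg [ 0.08 -0.06 -0.25]
```

View pics/w7.png

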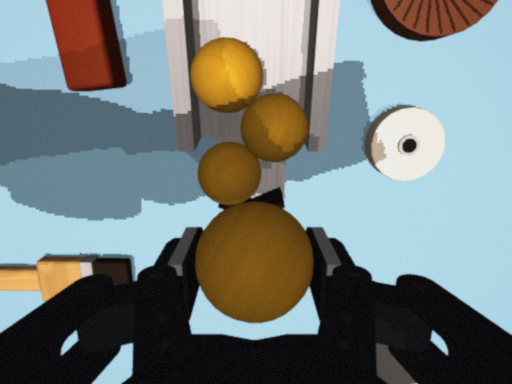

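```bash
python3 -m handwheel '3 -4.8 -1.4 0 0 0 0;3 -4.8 -1.4 0 0 0 0;3 -4.8 -1.4 0 0 0 0;3 -4.8 -1.4 0 0 0 0;3 -4.8 -1.4 0 0 0 0'; python3 -m handwheel '3 0 0 0 0 0 0'>/dev/null; python3 st.py 470.5 -328 110 91.92
python3 - <<'E'
from h import *
from station import env
o=env.get_obs(); c=env.camera("wrist"); cv2.imwrite("pics/w8.png",c["image"])
print(proj(c,c["mount"],[[0,0,-19.5]]))
for n in ["side","top"]:
    c=env.camera(n); im=c["image"]
    im=im[80:304,180:440] if n=="side" else im[145:245,80:340]
    cv2.imwrite(f"pics/{n}8.png",cv2.resize(im,None,fx=2.4 if n=="side" else 3,fy=2.4 if n=="side" else 3))
E
```

```text
t: 12.6
position: [476.0, -326.0, 165.1]
orientation: [0.693, 0.721, 0.005, 0.003]
force: [0.4, -0.1, -1.2]
width: 0.541
t 12.72 p [ 473.1 -331.7  164.1] feeder -342.1 70.2 yaw 91.8 tilt [ 0.009  0.    -1.   ] w 0.542 F [-0.2  0.8 -1.4] q [ 0.91  0.66 -0.55  1.79  0.45  0.82  0.18]
target [ 470.5 -328.   110. ] shift cm [ 0.38 -0.29  5.41] turn deg [ 0.49 -0.01 -0.09]
[[255.86469314 261.60753145]]
```

View pics/w8.png

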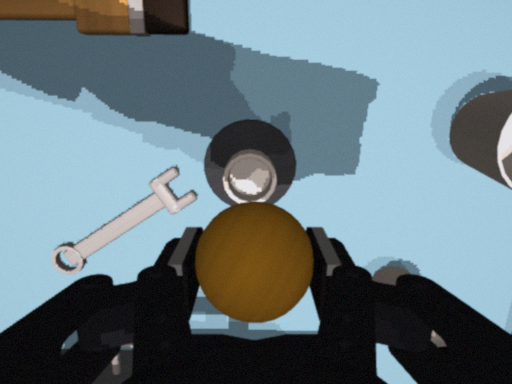

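View pics/side8.png

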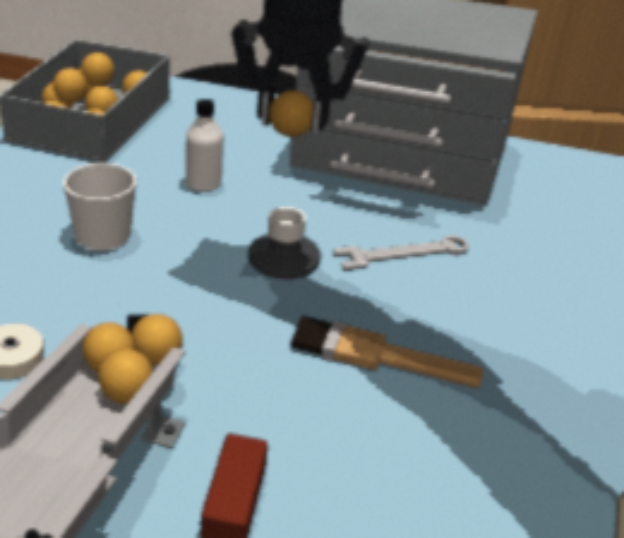

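View pics/top8.png

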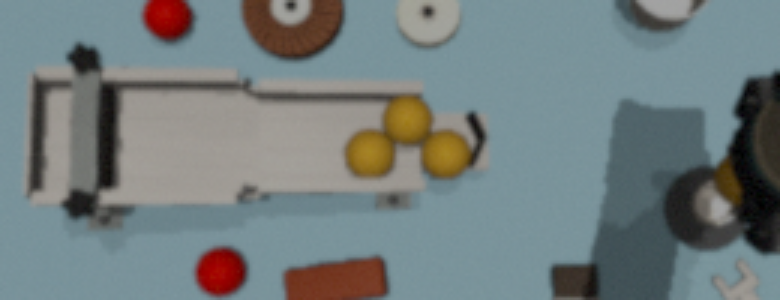

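Run:
```python
from h import *
from station import env
o=env.get_obs(); c=env.camera("wrist")
T=np.eye(4);T[:3,:3]=R.from_quat(o["orientation"]).as_matrix();T[:3,3]=o["position"];T=T@c["mount"]
print(o["position"], ray(c,T,(249,178),58), ray(c,T,(250,164),8),proj(c,T,[470.5,-328,58]))
cv2.imwrite("pics/w9.png",cv2.resize(c["image"][110:220,190:310],None,fx=5,fy=5))
```

```text
[ 476.15192517 -324.90795716  164.89620994] [ 472.57810484 -321.43140501   58.        ] [ 473.30096148 -320.71964062    8.        ] [[245.99565889 186.12067753]]
```

View pics/w9.png

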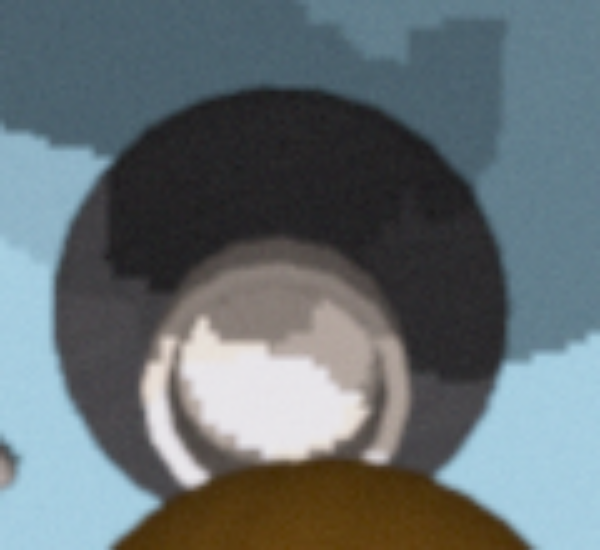

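```bash
python3 -m handwheel '3 0 0 0 0 0 0;3 0 0 0 0 0 0'>/dev/null; python3 st.py 470.5 -328 110 91.92
```

```text
t 13.18 p [ 477.8 -321.5  165.3] feeder -332.0 65.1 yaw 92.7 tilt [ 0.011  0.005 -1.   ] w 0.542 F [ 0.5  0.4 -1.5] q [ 0.9   0.65 -0.56  1.79  0.45  0.81  0.18]
target [ 470.5 -328.   110. ] shift cm [-0.64 -0.82  5.52] turn deg [ 0.67 -0.26  0.81]
```

```bash
python3 -m handwheel '3 -0.6 -0.8 1.5 0.6 -0.2 0;3 0 0 2 0 0 0' | tail -3; python3 st.py 470.5 -328 80 91.92
```

```text
orientation: [0.69, 0.724, 0.0, 0.001]
force: [-0.5, 0.9, -1.8]
width: 0.537
t 13.43 p [ 470.8 -328.2  129.8] feeder -338.5 72.4 yaw 92.8 tilt [ 0.002 -0.001 -1.   ] w 0.537 F [-0.5  0.9 -1.8] q [ 0.89  0.7  -0.52  1.82  0.49  0.75  0.15]
target [ 470.5 -328.    80. ] shift cm [ 0.03 -0.04  4.98] turn deg [0.14 0.09 0.9 ]
```

```bash
python3 -m handwheel '3 0 0 2 0 0 0;3 0 0 2 0 0 0' | tail -3; python3 st.py 470.5 -328 70 91.92
```

```text
orientation: [0.69, 0.724, -0.001, 0.0]
force: [0.3, 0.1, -1.3]
width: 0.542
t 13.68 p [ 469.2 -328.7   86.8] feeder -338.9 74.0 yaw 92.8 tilt [-0.    -0.002 -1.   ] w 0.542 F [ 0.3  0.1 -1.3] q [ 0.86  0.76 -0.48  1.85  0.54  0.67  0.11]
target [ 470.5 -328.    70. ] shift cm [0.07 0.14 1.68] turn deg [-0.01  0.09  0.9 ]
```

```bash
python3 -m handwheel '3 0.07 0.13 1 0 0 0;3 0 0 0.4 0 0 0' | tail -3; python3 st.py 470.5 -328 58 91.92
python3 - <<'E'
from station import env
import cv2
im=env.camera("side")["image"][130:230,250:360]
cv2.imwrite("pics/side10.png",cv2.resize(im,None,fx=5,fy=5,interpolation=cv2.INTER_CUBIC))
im=env.camera("wrist")["image"]
cv2.imwrite("pics/w10.png",im)
E
```

```text
orientation: [0.689, 0.724, -0.001, -0.002]
force: [1.1, 0.3, -1.0]
width: 0.54
t 13.93 p [ 468.6 -327.6   69.9] feeder -337.8 74.5 yaw 92.8 tilt [-0.004  0.    -1.   ] w 0.54 F [ 1.1  0.3 -1. ] q [ 0.85  0.78 -0.46  1.86  0.56  0.64  0.1 ]
target [ 470.5 -328.    58. ] shift cm [-0.05  0.19  1.19] turn deg [-0.24 -0.01  0.91]
```

View pics/side10.png

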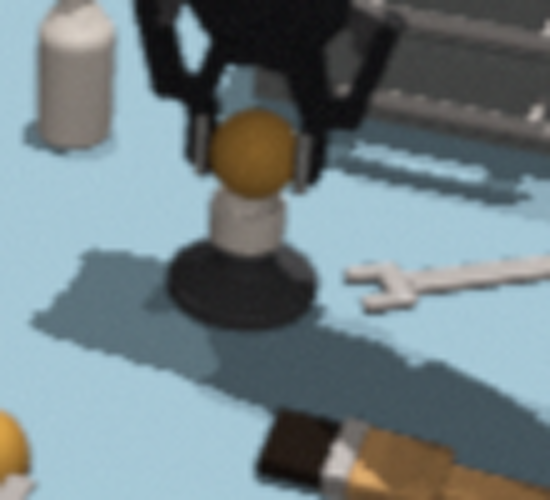

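View pics/w10.png

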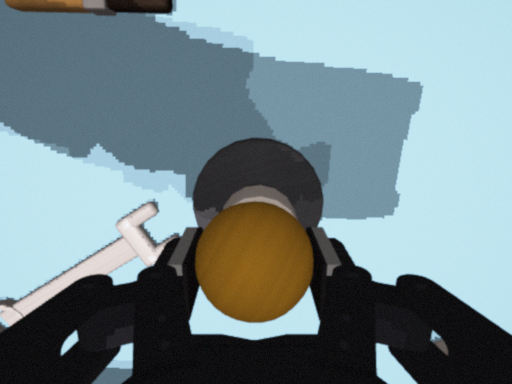

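```bash
python3 -m handwheel '3 -0.05 0.2 0.5 -0.2 0 0;3 0 0 0.3 0 0 0' | tail -3; python3 st.py 470.5 -328 56 91.92
```

```text
orientation: [0.69, 0.724, 0.0, 0.001]
force: [-0.2, -0.4, -0.3]
width: 0.54
t 14.28 p [ 471.6 -328.8   63.2] feeder -339.1 71.5 yaw 92.8 tilt [ 0.002 -0.001 -1.   ] w 0.54 F [-0.2 -0.4 -0.3] q [ 0.84  0.79 -0.45  1.86  0.56  0.62  0.09]
target [ 470.5 -328.    56. ] shift cm [ 0.08 -0.11  0.72] turn deg [0.1  0.09 0.88]
```

```bash
python3 -m handwheel '3 0.08 -0.1 0.4 0 0 0' | tail -2; python3 -m handwheel '3 0 0 0.2 0 0 0' | tail -2; python3 -m handwheel '3 0 0 0.15 0 0 0' | tail -2; python3 st.py 470.5 -328 55.5 91.92
```

```text
force: [0.2, 0.7, -2.5]
width: 0.541
force: [-1.7, -0.9, 5.8]
width: 0.543
force: [-2.6, -0.0, 8.9]
width: 0.543
t 14.65 p [ 471.  -329.4   56.8] feeder -339.7 72.2 yaw 92.8 tilt [ 0.003 -0.004 -1.   ] w 0.543 F [-2.6 -0.   8.9] q [ 0.84  0.8  -0.44  1.86  0.57  0.6   0.08]
target [ 470.5 -328.    55.5] shift cm [ 0.15 -0.04  0.13] turn deg [0.17 0.25 0.85]
```

```bash
python3 -m handwheel '3 0.1 -0.1 0 0 0 0' | tail -2;  python3 -m handwheel '3 0 -0.05 0.05 0 0 0' 20| tail -2; python3 st.py 470.5 -328 55.5 91.92
```

```text
force: [0.7, -1.5, -0.8]
width: 0.542
force: [1.0, 0.5, 0.3]
width: 0.537
t 14.9 p [ 470.6 -329.6   57.1] feeder -339.8 72.5 yaw 92.7 tilt [ 0.006 -0.006 -1.   ] w 0.537 F [1.  0.5 0.3] q [ 0.84  0.8  -0.44  1.87  0.58  0.6   0.08]
target [ 470.5 -328.    55.5] shift cm [ 0.16 -0.01  0.16] turn deg [0.32 0.37 0.82]
```

```bash
python3 -m handwheel '3 0.1 0 0.1 0 0 0' | tail -2; python3 -m handwheel '3 0 0 0.1 0 0 0' | tail -2; python3 st.py 470.5 -328 55.5 91.92;  python3 - <<'E'
from station import env
import cv2
im=env.camera("side")["image"][130:230,250:360]
cv2.imwrite("pics/side11.png",cv2.resize(im,None,fx=5,fy=5,interpolation=cv2.INTER_CUBIC))
E
```

```text
force: [-1.7, -3.9, 7.9]
width: 0.544
force: [-2.7, -1.3, 7.7]
width: 0.545
t 15.15 p [ 470.8 -330.2   56.3] feeder -340.5 72.4 yaw 92.7 tilt [ 0.007 -0.009 -1.   ] w 0.545 F [-2.7 -1.3  7.7] q [ 0.84  0.8  -0.44  1.87  0.58  0.59  0.07]
target [ 470.5 -328.    55.5] shift cm [ 0.22 -0.02  0.07] turn deg [0.36 0.54 0.78]
```

View pics/side11.png

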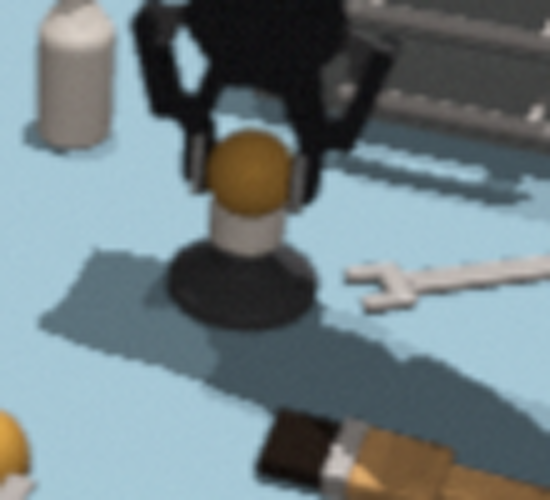

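```bash
python3 -m handwheel '3 0.15 -0.05 0 0.3 0.4 0;5 0 0 0 0 0 0' | tail -2; python3 -m handwheel '5.4 0 0 0 0 0 0;6 0 0 0 0 0 0;8.5 0 0 0 0 0 0;8.5 0 0 0 0 0 0;8.5 0 0 0 0 0 0' | tail -2;  python3 st.py 470.5 -328 55.5 91.92;  python3 - <<'E'
from station import env
import cv2
im=env.camera("side")["image"][130:230,250:360]
cv2.imwrite("pics/side12.png",cv2.resize(im,None,fx=5,fy=5,interpolation=cv2.INTER_CUBIC))
im=env.camera("wrist")["image"]
cv2.imwrite("pics/w12.png",im)
E
```

```text
force: [0.5, 0.4, -0.4]
width: 0.582
force: [0.5, 0.8, 0.3]
width: 0.996
t 16.07 p [ 469.6 -327.2   55.4] feeder -337.4 73.4 yaw 92.8 tilt [-0.001 -0.    -1.   ] w 0.996 F [0.5 0.8 0.3] q [ 0.84  0.8  -0.44  1.86  0.57  0.6   0.08]
target [ 470.5 -328.    55.5] shift cm [-0.08  0.08 -0.01] turn deg [-0.03  0.01  0.84]
```

View pics/side12.png

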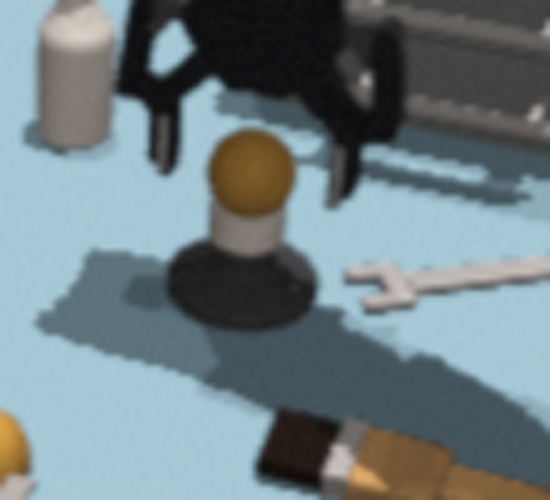

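View pics/w12.png

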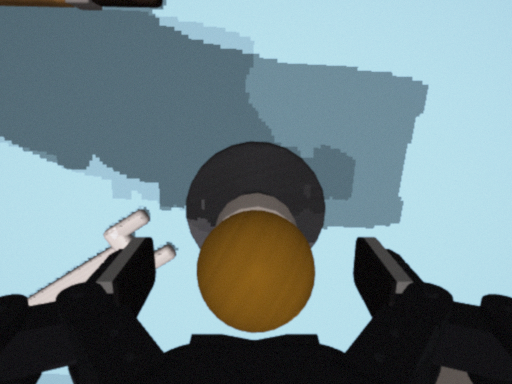

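The ball sits free on the rim. I lift away straight up.

```bash
python3 -m handwheel '8.5 0 0 -2 0 0 0;8.5 0 0 -3 0 0 0;8.5 0 0 -5 0 0 0;8.5 0 0 -5 0 0 0;8.5 0 0 -5 0 0 0' | tail -2; python3 -m handwheel '8.5 0 0 0 0 0 0;8.5 0 0 0 0 0 0'>/dev/null; python3 st.py 470.5 -328 55.5 91.92;  python3 - <<'E'
from h import *
from station import env
o=env.get_obs(); c=env.camera("wrist"); cv2.imwrite("pics/w13.png",c["image"])
T=np.eye(4);T[:3,:3]=R.from_quat(o["orientation"]).as_matrix();T[:3,3]=o["position"];T=T@c["mount"]
print(proj(c,T,[470.5,-328,75]))
s=env.camera("side"); print(proj(s,s["T"],[470.5,-328,75])); cv2.imwrite("pics/side13.png",s["image"])
cv2.imwrite("pics/top13.png",env.camera("top")["image"])
E
```

```text
force: [1.4, -0.5, 0.4]
width: 0.997
t 17.05 p [ 469.  -327.   260.7] feeder -337.2 74.1 yaw 92.8 tilt [-0.003  0.001 -1.   ] w 0.993 F [ 0.4 -0.6 -0.9] q [ 0.96  0.54 -0.62  1.69  0.36  1.03  0.26]
target [ 470.5 -328.    55.5] shift cm [-0.12  0.2  20.52] turn deg [-0.15 -0.04  0.85]
[[256.72864846 162.88961971]]
[[299.87667124 164.15209015]]
```

View pics/w13.png

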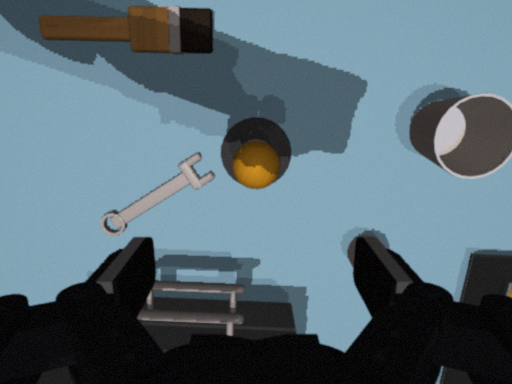

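View pics/side13.png

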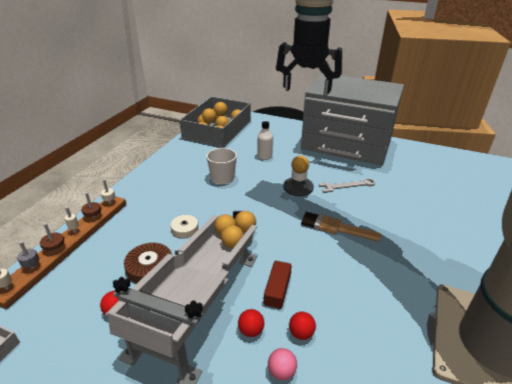

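View pics/top13.png

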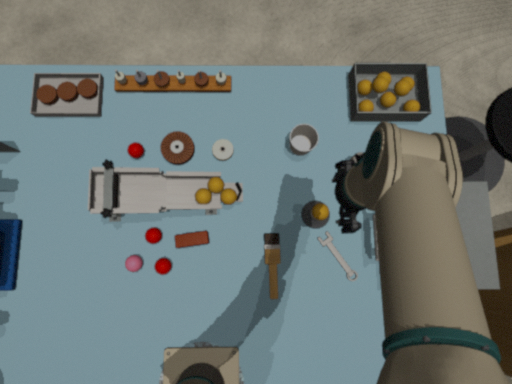

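```bash
python3 -c "
from station import env
print(env.hand_in())"
```

```text
the job is handed in; nothing more can be done
None
```

The jam is cleared, one ball is seated in the holding cup, and the other three are in the trough. I handed the job in at about 17 s of the 59 s allowed.

- **Push:** With the fingers shut, I pushed ball_1's row about 35 mm up the slope until it came firm against the fence. I held it at 7–10 N; the highest reading was 10.3 N, on readings taken at the end of each move. Balls 2 and 4 had already rolled past before the row came firm. After I drew out, balls 1 and 3 ran down as well, and nothing wedged again.
- **Cup:** I gripped the ball at the stop and set it on the rim, pressing with at most about 9 N. I released it and lifted 200 mm clear.
- **Last checks:** In the wrist view the seated ball is within 1 pixel of where it should be, and the side view agrees. The three remaining balls kept the same positions between the pictures at about 13 s and 17 s, and the other objects on the bench look undisturbed.
- **Off-centre ball:** The lowest of the three remaining balls rests a little to one side of the vee stop, held there by its neighbours. I left it, since it lies still and inside the trough end.

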